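# Mix a bottle of airbrush paint on the touch-start mixer

## Robot

A 6-joint arm with a two-finger parallel gripper is mounted at the origin on the work surface. World frame = base frame: x ahead of the robot, y to its left, z up, the work surface at z = 0. Lengths are in m, angles in rad, forces in N, time in s.
With the tool pointing down it reaches from about 0.35 to 0.975 m from the base axis. Payload 4.9 kg.
Tool frame: the origin (TCP) lies between the finger pads; the fingertips stand 25 mm ahead of it and the grasp point (between the pads) lies 6 mm ahead of it (manip.tcp_to_tips is the z of the fingertips in the tool frame, in m); z points along the fingers, y is the line along which they close (so a half turn about z gives the same grasp; the last joint's range is limited). The gripper opens to 85 mm and grips with 20 to 120 N. Pads are 22 mm wide; open, the fingers measure 114 mm over their backs; the gripper's body (76 mm by 85 mm) begins 54 mm behind the grasp point. The pads swing forward as they close: fully open they stand 13 mm farther back than shut.
Start: joints at [-1.32, 0.053, 1.613, -0, 1.476, -0.119], TCP at [0.226, -0.583, 0.256] pointing down, gripper open.
Joint ranges: [-3.01, 3.01], [-1.01, 2.22], [0.06, 2.58], [-1.02, 4.17], [0.09, 2.62], [-3.14, 3.14]. Speed limits (rad/s): [2.57, 2.57, 3.14, 3.14, 3.14, 3.14].

## Interface

Orientations are given as a unit quaternion [w, x, y, z].
In Python, from plant import manip gives the robot as it stands. The module is installed in compiled form; this text tells all that it offers.
- The arm moves only by the tool arm_command, never from a script. Its argument "moves" is a list of rows, each a list of 3 entries, a list of its own where there are three numbers: the opening, from -1 (shut) to 1 (fully open), then the shift along the tool's x, y, z in units of 0.15 m (1.0 is 0.15 m), then the turn about the tool's z in units of 2 pi rad (1.0 is 2 pi rad). A call has 1 to 20 rows; each row is the pose to reach, as a shift and turn from the pose commanded when the call began, along the tool's axes at that moment, turning the shorter way round; what a row does not reach only later rows make up. A row lasts 1/12 s, in which the tool goes at most 41.7 mm and 7.16 degrees, less where a joint would pass 70% of its speed; a pose out of reach is approached as far as the arm can. A call with a number of a shift or a turn outside -1 to 1 is refused whole. A call with a gripper value outside its range is refused whole. The fingers move at their own pace and stop on an object; the grip force is fixed at half the most. Time passes only in rows, so rows that repeat a pose let the fingers close. It gives the time, the measured TCP pose, the force, the opening and the grip force at its end, in the units of the state.
- manip.state(): the state, without advancing time (a new reading comes with each control period).
- manip.grab_frame(name): name is "scene" or "top"; returns a dict with "frame" (400x640x3 uint8, red, green, blue), "fx", "fy", "cx", "cy" (pixels), "k1" (the pictures are not rectified: a ray, as slopes to the right and down, at radius r is drawn at 1 + k1 r^2 times it, then the intrinsics apply), "R" (3x3) and "t" (3): a world point X has camera coordinates R X + t. Camera axes: x right, y down, z forward; pixel columns grow to the right and rows downward; lengths in m; the calibration is good to about 2 mm. A picture is of the moment at which its call begins. There is no depth.
- manip.job_done(): hands the job in; it is judged then, once.
Trained networks look in a picture, given as the dict that the camera call returned (one of the last four; its "shot" number tells which), for a name from the list of things; names that differ only in an ending like _2 or _b are one class to them, and where a whole thing is asked for, a point or a joint stands for the part that bears it (a point fixed in the world has none). Each returns a list of dicts, best first, with "confidence" (0 to 1); they miss things now and then, are a little off and sometimes report something else, mostly with a low value. They report only what shows in the picture. A call takes as long as a camera call. They do not tell look-alikes from the thing itself.
- manip.search_frame(picture, target): "extent" ([left, top, right, bottom] in pixels, round what is visible of it).
The state is a dict: "time": time; "joint_pos": joint angles; "joint_vel": joint speeds; "joint_efforts": joint torques, N m; "tool_pos": TCP position; "tool_rot": TCP orientation; "contact_force": force on the tool from outside, world axes, zero at the start; "ft_torque": the same for the moment, N m; "gripper_width": opening from 0.0 (shut) to 1.0 (fully open); "grasp_force": force on a finger pad.
Only numpy, scipy, OpenCV 4.12 (cv2) and the standard library are available. Lean on these libraries where they do the work, as an engineer would, in place of code of your own. Each camera call takes 0.05 s, during which the arm holds its last target. There are 200 camera calls.

## Task

Switch the bottle mixer on with a full press of its blue power key and let the key come back up; then take the crimson paint bottle out of the wooden stand, set it upright in the mixer's black sprung cup and push it down firmly but without ramming until the cup is all the way down. Keep a grip on the bottle and hold the cup down for at least five seconds; the job finishes with the bottle still gripped and pressed down, not let go. Leave the other paints and everything else on the bench where they are.

Things in the scene. Friction and masses are not known exactly. Their poses are not given: they have to be found in the camera images.
- mixer: touch-start mixer, fixed: light grey housing 160 (x) by 116 (y) mm, flat deck 72 mm above the bench. Origin on the bench under its centre; its -x face carries the dial. Blue power key on the deck 50 mm to -x of the origin, black cup 28 mm to +x. The motor's shaking is not simulated
- cup_seat (a point): centre of the cup's inner floor, where the bottle's base must rest: 89 mm above the bench with the cup up; it goes down with the cup. The cup is a black rubber one, open upwards, rim 24 mm above this point; inside it widens from about 39 mm across at the floor to 52 mm across at the rim; outside 58 mm across at the rim
- mixer_cup (a joint): how far the sprung cup is pushed down (m): 0 up, 0.010 all the way down on its stop. The spring starts at about 4 N and takes about 11 N at the bottom; it rises by itself when let go. More than 60 N harms the bearing
- power_key (a joint): how far the blue power key is pushed in (m): 0 out, 0.006 fully in; the spring takes 2 N to start and 5 N fully in; it comes back up by itself
- key_top (a point): centre of the power key's top face: round blue key 25 mm across, standing 10 mm above the mixer's deck when out (82 mm above the bench); it goes down with the key
- stand: light wooden block, 66 (x) by 246 (y) by 24 (z) mm, fixed to the bench, with three round sockets 40 mm across and 12 mm deep in a row along its y axis, 84 mm apart, the middle one at its centre. Bottles stand on the socket floors, 12 mm above the bench. Origin: centre of its underside
- crimson: the bottle to mix: paint bottle, 36 mm across, 116 mm tall, opaque crimson red body, white label bands, black cap 20 mm across (90 mm up to the top) with a dab of the colour on it. Straight wall from 4 to 78 mm above the base. About 0.1 kg. Origin: centre of the base, z up along the bottle. Starts upright in any one of the stand's sockets
- yellow: bystander: paint bottle, 36 mm across, 116 mm tall, opaque yellow body, white label bands, black cap 20 mm across (90 mm up to the top) with a dab of the colour on it. Straight wall from 4 to 78 mm above the base. About 0.1 kg. Origin: centre of the base, z up along the bottle. Starts upright in any one of the stand's sockets
- turquoise: bystander: paint bottle, 36 mm across, 116 mm tall, opaque turquoise body, white label bands, black cap 20 mm across (90 mm up to the top) with a dab of the colour on it. Straight wall from 4 to 78 mm above the base. About 0.1 kg. Origin: centre of the base, z up along the bottle. Starts upright in any one of the stand's sockets
- thinner: bystander: milky white bottle with a red cap, 56 mm across, 120 mm tall, origin at the centre of its base
- brush_pot: bystander: blue pot of brushes, 72 mm across, 85 mm tall, brushes to 150 mm, origin at the centre of its base
- palette: bystander: white round palette, 116 mm across, 11 mm thick, origin at the centre of its underside
- ridge_part: bystander: dark grey resin roof ornament on a 60 by 50 mm foot, 58 mm tall, origin at the centre of its underside
- mix_cup: bystander: small white mixing cup, 44 mm across, 34 mm tall, origin at the centre of its base
Mind the look-alikes: they are no part of the job. Of the things like the crimson, leave any that is pink; of the rest the smaller one is meant.

How it is judged:
On the way, in this order (a step that is already met when the one before it is completed fails the run):
1. the power key is pressed fully in (value of joint power_key above 0.005 m), for 0.05 s.
2. the key is back up and the crimson bottle is lifted out of the stand in the fingers (value of joint power_key below 0.002 m and height (world z) of crimson above 0.04 m and angle between crimson's own z axis and vertical below 0.5 rad and contact force between the fingers and crimson above 1 N), for 0.1 s.
3. the crimson bottle, gripped and upright on the cup's floor, keeps the cup pressed down (horizontal distance between crimson and cup_seat below 0.006 m and z of crimson in the frame of cup_seat below 0.005 m and angle between crimson's own z axis and vertical below 0.14 rad and value of joint mixer_cup above 0.0075 m and contact force between crimson and mixer above 5 N and contact force between the fingers and crimson above 3 N and z of the grasp point in the frame of crimson below 0.122 m and value of joint power_key below 0.002 m), for 4 s.
At the end, for the whole second after the job is handed in: Crimson bottle gripped from its sides (over 3 N), in the cup within 6 mm of its centre and 5 mm of its floor, within 8 degrees of upright, pushing over 5 N and keeping the cup over 7.5 mm down (of 10), 4 s or more; power key back up (under 2 mm) (all of step 3); the arm keeps its last pose, push and grip.
It fails at once if the mixer is rammed: over 60 N between bottle and mixer (contact force between crimson and mixer above 60 N).
It fails at once if another paint, the thinner, brush pot, palette, ridge part or mixing cup is pushed more than 30 mm away or tipped over (distance of any of yellow, turquoise, thinner, brush_pot, palette, ridge_part, mix_cup from where it was at the start of the episode above 0.03 m or angle between any of yellow, turquoise, thinner, brush_pot, palette, ridge_part, mix_cup's own z axis and vertical above 0.5 rad).
It also fails if it takes over 72 s, if anything falls off the work surface, if the arm or the gripper's body presses on something with over 40 N, if the wrist force passes 120 N, or if a joint passes its speed limit or range.

## Working session

There is one attempt and no reset: what is moved stays moved. The work goes in short steps, Python scripts to look and compute and a tool call to move; the robot and the scene stay as the last step left them, time stands still between calls to the robot, and variables do not carry over. Pictures are saved under pics/ and viewed, at most 10 in all, crops included, and the job is handed in when it is done.

Besides the shell and the picture viewer there is one more tool, called after "Request:" as name(argument=value, ...), one argument or row to a line, values as JSON. arm_command: Moves the arm, as the interface text tells. Shifts and turns lie within -1 to 1; 1 stands for 0.15 m of shift or 2 pi rad of turn. Its arguments: {"type":"object","properties":{"moves":{"type":"array"}},"required":["moves"]}

```bash
mkdir -p pics; cat > h.py <<'E'
import numpy as np, cv2
from plant import manip
def ray(p,u,v):
    K=np.array([[p["fx"],0,p["cx"]],[0,p["fy"],p["cy"]],[0,0,1.]])
    x=cv2.undistortPoints(np.array([[[u,v]]],float),K,np.array([p["k1"],0,0,0.]))[0,0]
    R=np.array(p["R"]);t=np.array(p["t"])
    return -R.T@t, R.T@np.array([x[0],x[1],1])
def at(p,u,v,z):
    c,d=ray(p,u,v); return c+d*(z-c[2])/d[2]
def proj(p,X):
    K=np.array([[p["fx"],0,p["cx"]],[0,p["fy"],p["cy"]],[0,0,1.]])
    return cv2.projectPoints(np.atleast_2d(np.array(X,float)),cv2.Rodrigues(np.array(p["R"]))[0],np.array(p["t"],float),K,np.array([p["k1"],0,0,0.]))[0][:,0]
def save(p,n,box=None,s=1):
    f=cv2.cvtColor(p["frame"],cv2.COLOR_RGB2BGR)
    if box: f=f[box[1]:box[3],box[0]:box[2]]
    cv2.imwrite("pics/"+n,cv2.resize(f,None,fx=s,fy=s,interpolation=cv2.INTER_CUBIC))
E
python3 - <<'E'
from h import *
for n in("scene","top"):
    p=manip.grab_frame(n); save(p,n+"0.png"); np.save(n+"0.npy",p,allow_pickle=True)
    print(n,p["k1"],p["fx"],-np.array(p["R"]).T@np.array(p["t"]))
    for o in("mixer","crimson","key_top","cup_seat","stand","yellow","turquoise","thinner","brush_pot","palette","ridge_part","mix_cup"):
        print(o,[(np.round(d["extent"]).tolist(),round(d["confidence"],2)) for d in manip.search_frame(p,o)[:4]])
s=manip.state();print(s["tool_pos"],s["tool_rot"],s["contact_force"],s["gripper_width"],s["time"])
E
```

```text
scene -0.1372769639649039 458.676112332282 [ 1.3590031  -0.23919361  0.56854536]
mixer []
crimson [([368.0, 169.0, 387.0, 216.0], 0.97), ([318.0, 178.0, 336.0, 228.0], 0.85), ([384.0, 178.0, 411.0, 250.0], 0.78)]
key_top []
cup_seat [([193.0, 202.0, 223.0, 233.0], 0.98)]
stand [([354.0, 188.0, 452.0, 231.0], 0.55)]
yellow [([401.0, 161.0, 416.0, 205.0], 0.77), ([248.0, 270.0, 290.0, 308.0], 0.57)]
turquoise [([425.0, 152.0, 443.0, 197.0], 0.62)]
thinner [([186.0, 249.0, 221.0, 318.0], 0.68)]
brush_pot [([449.0, 187.0, 496.0, 266.0], 0.81)]
palette [([325.0, 277.0, 386.0, 319.0], 0.71)]
ridge_part [([249.0, 269.0, 287.0, 312.0], 0.73), ([198.0, 203.0, 226.0, 232.0], 0.36)]
mix_cup [([402.0, 265.0, 424.0, 292.0], 0.75), ([448.0, 190.0, 495.0, 267.0], 0.59), ([403.0, 160.0, 416.0, 201.0], 0.43)]
top -0.12109513032488602 483.0564957977714 [0.55495543 0.0125877  1.03323411]
mixer [([415.0, 189.0, 478.0, 273.0], 0.74), ([442.0, 201.0, 471.0, 232.0], 0.56)]
crimson [([254.0, 161.0, 285.0, 190.0], 0.79), ([259.0, 222.0, 282.0, 244.0], 0.68), ([314.0, 235.0, 332.0, 251.0], 0.52)]
key_top [([439.0, 202.0, 472.0, 232.0], 0.6)]
cup_seat [([441.0, 202.0, 471.0, 233.0], 0.97)]
stand [([172.0, 212.0, 295.0, 260.0], 0.77)]
yellow [([212.0, 228.0, 240.0, 244.0], 0.61)]
turquoise [([171.0, 235.0, 202.0, 252.0], 0.84)]
thinner [([452.0, 129.0, 483.0, 159.0], 0.98)]
brush_pot [([181.0, 109.0, 235.0, 158.0], 0.71), ([170.0, 234.0, 204.0, 251.0], 0.43)]
palette [([313.0, 93.0, 365.0, 146.0], 0.57), ([256.0, 225.0, 279.0, 245.0], 0.36)]
ridge_part [([184.0, 108.0, 235.0, 159.0], 0.74), ([388.0, 125.0, 422.0, 161.0], 0.71)]
mix_cup [([275.0, 110.0, 296.0, 128.0], 0.69)]
[ 0.22587473 -0.5827293   0.25628457] [-2.52202915e-05  9.82953742e-01  1.83853037e-01 -2.02898076e-05] [0.1074054  0.11705143 0.72569849] 1.0041753106682436 1.3
```

View pics/top0.png

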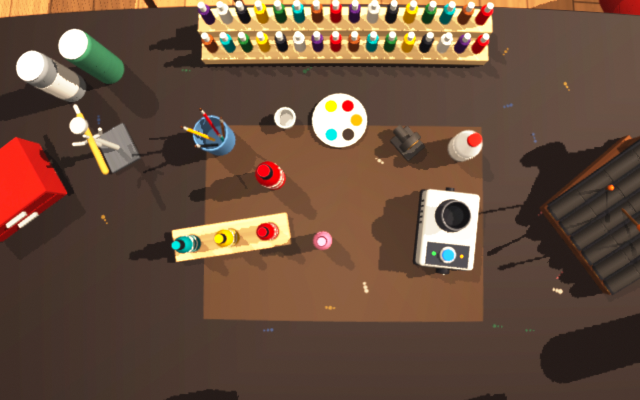

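View pics/scene0.png

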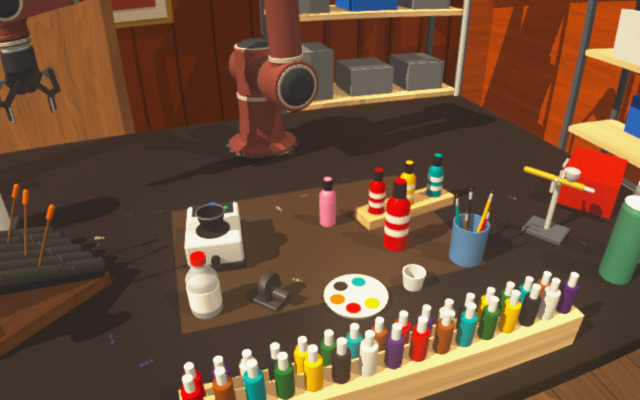

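Candidates for crimson: the small red bottle in the stand (top 267,232; scene 377,193), the larger red bottle on the bench (270,175; 397,218) and the pink one (322,240; 328,203). The small red one in the stand fits the description. I'll measure it and check a crop.

```bash
python3 - <<'E'
from h import *
T=np.load("top0.npy",allow_pickle=True).item();S=np.load("scene0.npy",allow_pickle=True).item()
a=T["frame"][185:280,165:345];b=S["frame"][150:245,300:480]
cv2.imwrite("pics/c.png",cv2.resize(cv2.cvtColor(np.vstack([a,b,]),cv2.COLOR_RGB2BGR),None,fx=3,fy=3,interpolation=cv2.INTER_CUBIC))
c=T["frame"][180:285,400:490];
cv2.imwrite("pics/m.png",cv2.resize(cv2.cvtColor(c,cv2.COLOR_RGB2BGR),None,fx=5,fy=5,interpolation=cv2.INTER_CUBIC))
hsv=cv2.cvtColor(T["frame"],cv2.COLOR_RGB2HSV)
def blob(m,x0,y0,x1,y1):
    mm=np.zeros_like(m);mm[y0:y1,x0:x1]=m[y0:y1,x0:x1]
    n,l,st,ce=cv2.connectedComponentsWithStats(mm.astype(np.uint8));i=1+np.argmax(st[1:,4]);return st[i].tolist(),ce[i]
k=(hsv[...,0]>90)&(hsv[...,0]<125)&(hsv[...,1]>120)&(hsv[...,2]>90)
st,ck=blob(k,425,235,475,272);print("key",st,ck,at(T,*ck,.082))
d=(hsv[...,2]<70)
st,cc=blob(d,436,196,476,236);print("cup",st,cc,at(T,*cc,.113),at(T,456,217,.113))
E
```

```text
key [442, 250, 12, 11, 104] [447.56730769 254.83653846] [ 0.49655363 -0.20575907  0.082     ]
cup [444, 202, 26, 27, 535] [456.34953271 214.85794393] [ 0.57465558 -0.2158334   0.113     ] [ 0.57055923 -0.21513172  0.113     ]
```

View pics/c.png

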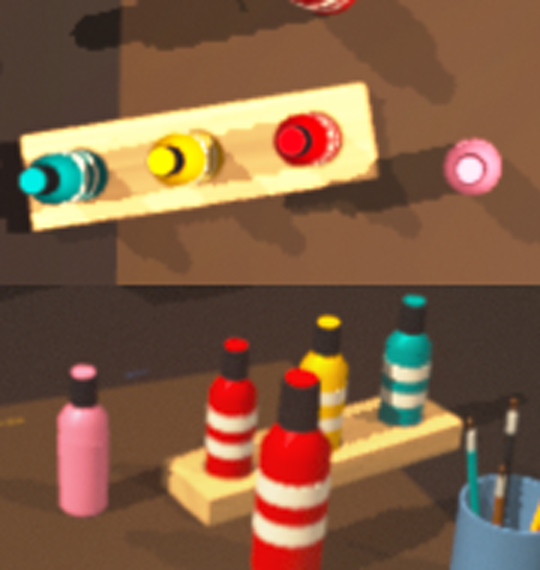

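View pics/m.png

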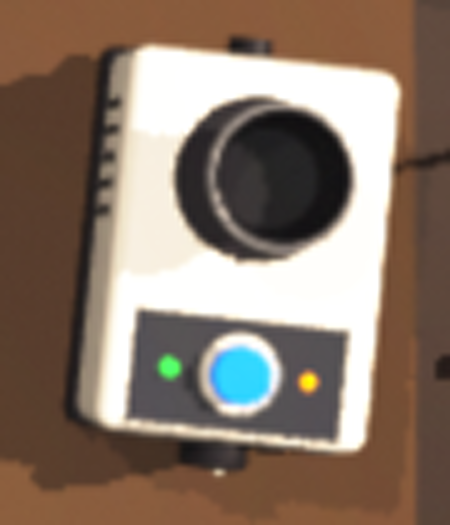

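The crop shows the small crimson bottle in the -y socket of the stand, with its cap dab at top ≈(262.5,231) and scene ≈(378.5,170). The larger red bottle and the pink one stand outside it. On the mixer, the key is at top (447.5,254.7) and the cup rim centre at (455.8,214.8).

```bash
python3 - <<'E'
from h import *
T=np.load("top0.npy",allow_pickle=True).item();S=np.load("scene0.npy",allow_pickle=True).item()
def blobs(P,m,box):
    x0,y0,x1,y1=box;mm=np.zeros(m.shape,np.uint8);mm[y0:y1,x0:x1]=m[y0:y1,x0:x1]
    n,l,st,ce=cv2.connectedComponentsWithStats(mm);return [(st[i].tolist(),np.round(ce[i],1).tolist()) for i in range(1,n) if st[i,4]>8]
for n,P,boxes in(("top",T,[(255,222,270,240),(211,230,224,247),(170,236,182,252)]),("scene",S,[(369,165,388,178),(402,157,416,167),(428,150,446,160)])):
    h=cv2.cvtColor(P["frame"],cv2.COLOR_RGB2HSV);m=(h[...,1]>150)&(h[...,2]>110)
    for b in boxes: print(n,b,blobs(P,m,b))
# bottle tops
uv={"crimson":((262.5,231),(378.5,169.8)),"yellow":((218.2,238.5),(409.2,162.2)),"turq":((175.8,244.8),(437.5,154.8))}
for k,(a,b) in uv.items(): print(k,at(T,*a,.128),at(S,*b,.128))
# stand top corners from crop
for q in((22,137),(362,83),(378,176),(34,230)): print("corner",at(T,165+q[0]/3-.3,185+q[1]/3-.3,.024))
key=at(T,447.5,254.7,.082);cup=at(T,455.8,214.8,.113)
print(key,cup,proj(S,[key,cup]))
save(S,"ms.png",(180,195,250,265),7)
x=proj(S,[key,cup]);print("expected in crop",(x-[180,195]+.5)*7)
E
```

```text
top (255, 222, 270, 240) [([256, 222, 14, 18, 201], [262.9, 231.1])]
top (211, 230, 224, 247) [([214, 230, 10, 17, 138], [218.9, 238.0])]
top (170, 236, 182, 252) [([178, 237, 4, 3, 9], [179.9, 238.1]), ([171, 241, 9, 9, 65], [175.3, 244.9])]
scene (369, 165, 388, 178) [([374, 167, 9, 6, 37], [378.0, 169.4])]
scene (402, 157, 416, 167) [([405, 160, 9, 5, 34], [408.9, 161.9])]
scene (428, 150, 446, 160) [([435, 153, 7, 4, 20], [437.7, 154.8])]
crimson [0.54163185 0.15217958 0.128     ] [0.54148384 0.15290807 0.128     ]
yellow [0.52654015 0.23639794 0.128     ] [0.52784865 0.23513336 0.128     ]
turq [0.51340075 0.31848123 0.128     ] [0.5121774  0.31812586 0.128     ]
corner [0.5390927  0.36250485 0.024     ]
corner [0.57953315 0.12057231 0.024     ]
corner [0.51489497 0.10864984 0.024     ]
corner [0.47358595 0.35249916 0.024     ]
[ 0.49682166 -0.20562519  0.082     ] [ 0.57476166 -0.21476988  0.113     ] [[212.73862939 205.06519216]
 [210.44792366 211.36611343]]
expected in crop [[232.6704057   73.9563451 ]
 [216.63546559 118.06279403]]
```

View pics/ms.png

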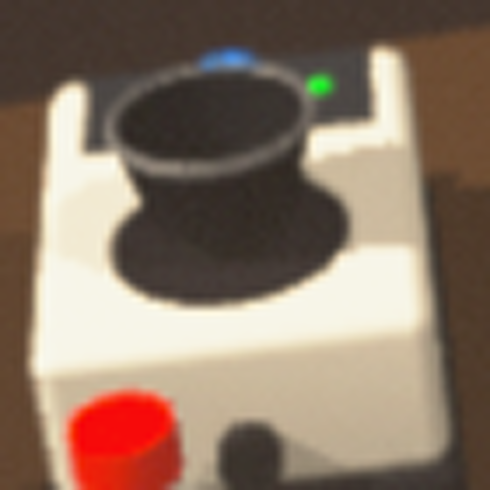

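Request:
arm_command(
  moves=[
    [-1,[0.44,-0.28,0],0],
    [-1,[0.87,-0.56,0],0],
    [-1,[0.87,-0.56,0],0],
    [-1,[0.87,-0.56,0],0],
    [-1,[0.87,-0.56,0],0],
  ],
)

```text
time: 1.72
tool_pos: [0.3199, -0.4535, 0.2564]
tool_rot: [-0.001, 0.982, 0.186, 0.001]
contact_force: [1.1, -1.1, 0.4]
gripper_width: 0.297
grasp_force: 0.0
```

Request:
arm_command(
  moves=[
    [-1,[0.44,-0.28,0],0],
    [-1,[0.87,-0.56,0],0],
    [-1,[0.87,-0.56,0],0],
    [-1,[0.87,-0.56,0],0],
    [-1,[0.87,-0.56,0],0],
  ],
)

```text
time: 2.13
tool_pos: [0.4108, -0.3284, 0.2565]
tool_rot: [-0.0, 0.982, 0.186, 0.001]
contact_force: [0.2, -0.6, -0.2]
gripper_width: -0.001
grasp_force: 0.0
```

Request:
arm_command(
  moves=[
    [-1,[0.44,-0.28,0],0],
    [-1,[0.86,-0.57,0],-0.05],
    [-1,[0.86,-0.57,0],-0.1],
    [-1,[0.86,-0.57,0],-0.15],
    [-1,[0.86,-0.57,0],-0.219],
    [-1,[0.86,-0.57,0],-0.219],
    [-1,[0.86,-0.57,0],-0.219],
    [-1,[0.86,-0.57,0],-0.219],
    [-1,[0.86,-0.57,0],-0.219],
    [-1,[0.86,-0.57,0],-0.219],
    [-1,[0.86,-0.57,0],-0.219],
    [-1,[0.86,-0.57,0],-0.219],
    [-1,[0.86,-0.57,0],-0.219],
    [-1,[0.86,-0.57,0],-0.219],
  ],
)

```text
time: 3.3
tool_pos: [0.4978, -0.2061, 0.2563]
tool_rot: [0.0, 0.644, 0.765, -0.0]
contact_force: [-0.1, -0.9, -0.2]
gripper_width: 0.003
grasp_force: 0.0
```

```bash
cat >> h.py <<'E'
def togo(target,yaw_deg):
    "shift in tool axes (units .15 m) and turn (units 2pi) to TCP target with tool y at world angle yaw_deg"
    from scipy.spatial.transform import Rotation as Ro
    s=manip.state();q=s["tool_rot"];R=Ro.from_quat([q[1],q[2],q[3],q[0]]).as_matrix()
    y=np.degrees(np.arctan2(R[1,1],R[0,1]));d=R.T@(np.array(target)-s["tool_pos"])
    print("t",round(s["time"],2),"pos",np.round(s["tool_pos"],4),"yaw",round(y,1),"z",np.round(R[:,2],3),"F",np.round(s["contact_force"],2),"w",round(s["gripper_width"],3),"g",round(s["grasp_force"],1))
    print(" shift",np.round(d/.15,3),"turn",round(-((yaw_deg-y+180)%360-180)/360,4))
E
python3 - <<'E'
from h import *
S=np.load("scene0.npy",allow_pickle=True).item()
print("big red front base",at(S,397.5,249,0),"tips",manip.tcp_to_tips)
togo([.497,-.206,.107],9.9)
print(np.round(manip.state()["joint_pos"],2))
E
```

```text
big red front base [0.66380926 0.1496177  0.        ] tips 0.025
t 3.3 pos [ 0.4978 -0.2061  0.2563] yaw 9.8 z [-0. -0. -1.] F [-0.1  -0.93 -0.15] w 0.003 g 0.0
 shift [ 0.002 -0.005  0.996] turn -0.0002
[-0.53 -0.15  1.81 -0.    1.48 -0.7 ]
```

Request:
arm_command(
  moves=[
    [-1,[0,0,0.25],0],
    [-1,[0,0,0.5],0],
    [-1,[0,0,0.7],0],
    [-1,[0,0,0.85],0],
    [-1,[0,0,0.92],0],
    [-1,[0,0,0.92],0],
    [-1,[0,0,0.92],0],
  ],
)

```text
time: 3.88
tool_pos: [0.4981, -0.2058, 0.1188]
tool_rot: [0.0, 0.643, 0.766, -0.0]
contact_force: [-0.9, -0.5, -0.4]
gripper_width: 0.001
grasp_force: 0.0
```

Request:
arm_command(
  moves=[
    [-1,[0,0,0.03],0],
    [-1,[0,0,0.06],0],
    [-1,[0,0,0.08],0],
    [-1,[0,0,0.1],0],
    [-1,[0,0,0.11],0],
    [-1,[0,0,0.12],0],
    [-1,[0,0,0.12],0],
    [-1,[0,0,0.12],0],
  ],
)

```text
time: 4.55
tool_pos: [0.4986, -0.2059, 0.1012]
tool_rot: [0.001, 0.643, 0.766, 0.0]
contact_force: [0.7, -0.9, 5.7]
gripper_width: 0.001
grasp_force: 2.4
```

Request:
arm_command(
  moves=[
    [-1,[0,0,0.01],0],
    [-1,[0,0,0.015],0],
    [-1,[0,0,0.015],0],
    [-1,[0,0,0.015],0],
  ],
)

```text
time: 4.88
tool_pos: [0.4988, -0.2059, 0.1009]
tool_rot: [0.001, 0.643, 0.766, 0.0]
contact_force: [-4.5, 2.1, 15.6]
gripper_width: 0.002
grasp_force: 7.7
```

Request:
arm_command(
  moves=[
    [-1,[0,0,-0.1],0],
    [-1,[0,0,-0.3],0],
    [-1,[0,0,-0.6],0],
    [0.46,[0,0,-0.85],0],
    [0.46,[0,0,-0.98],0],
    [0.46,[0,0,-0.98],0],
  ],
)

```text
time: 5.38
tool_pos: [0.5, -0.2065, 0.2513]
tool_rot: [0.005, 0.643, 0.766, 0.001]
contact_force: [0.6, -0.1, 0.8]
gripper_width: 0.413
grasp_force: 0.0
```

Request:
arm_command(
  moves=[
    [0.46,[0.25,0.07,0],0],
    [0.46,[0.52,0.16,0],0],
    [0.46,[0.77,0.23,0],0],
    [0.46,[0.77,0.23,0],0],
  ],
)

```text
time: 5.72
tool_pos: [0.5109, -0.08, 0.2428]
tool_rot: [-0.003, 0.64, 0.768, 0.0]
contact_force: [0.5, -0.7, -0.5]
gripper_width: 0.73
grasp_force: 0.0
```

Request:
arm_command(
  moves=[
    [0.46,[0.25,0.07,0],0],
    [0.46,[0.52,0.16,0],0],
    [0.46,[0.77,0.23,0],0],
    [0.46,[0.77,0.23,0],0],
  ],
)

```text
time: 6.05
tool_pos: [0.5246, 0.0394, 0.2429]
tool_rot: [-0.002, 0.64, 0.768, 0.0]
contact_force: [-0.1, 0.2, 0.6]
gripper_width: 0.735
grasp_force: 0.0
```

Request:
arm_command(
  moves=[
    [0.46,[0.25,0.07,0],0],
    [0.46,[0.52,0.16,0],0],
    [0.46,[0.77,0.23,0],0],
    [0.46,[0.77,0.23,0],0],
    [0.46,[0.77,0.23,0],0],
    [0.46,[0.77,0.23,0],0],
  ],
)

```text
time: 6.55
tool_pos: [0.5388, 0.1533, 0.2434]
tool_rot: [-0.001, 0.642, 0.766, -0.001]
contact_force: [0.4, 0.2, -0.8]
gripper_width: 0.731
grasp_force: 0.0
```

```bash
python3 - <<'E'
from h import *
togo([.5415,.1525,.15],9.9)
p=manip.grab_frame("top"); q=manip.grab_frame("scene")
a=cv2.resize(p["frame"][100:280,150:350],None,fx=3,fy=3);b=cv2.resize(q["frame"][90:270,300:400],None,fx=2,fy=3)
cv2.imwrite("pics/g1.png",cv2.cvtColor(np.hstack([a,b]),cv2.COLOR_RGB2BGR))
E
```

```text
t 6.55 pos [0.5388 0.1533 0.2434] yaw 10.0 z [-0.003 -0.001 -1.   ] F [ 0.38  0.2  -0.78] w 0.731 g 0.0
 shift [-0.008  0.019  0.623] turn 0.0004
```

View pics/g1.png

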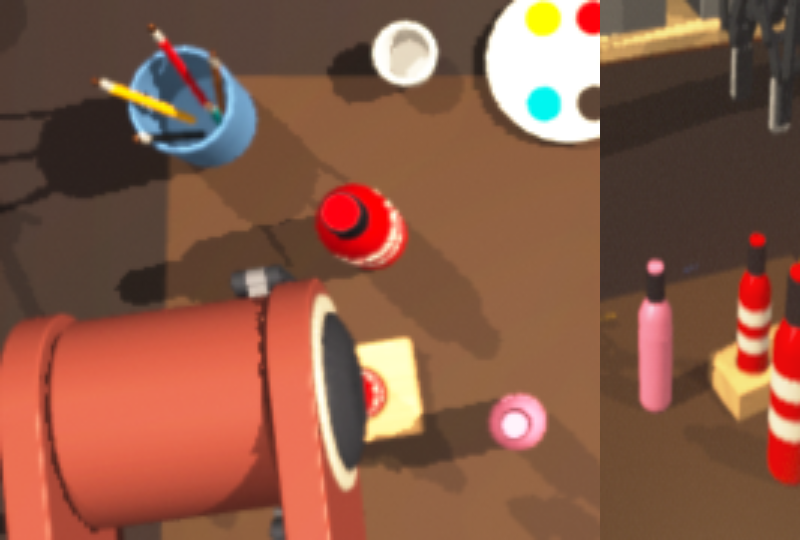

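The scene view shows the fingers straddling the crimson cap (crop x≈740–780 against a bottle at 758). I'll descend.

Request:
arm_command(
  moves=[
    [0.46,[-0.008,0.019,0.2],0],
    [0.46,[-0.008,0.019,0.4],0],
    [0.46,[-0.008,0.019,0.55],0],
    [0.46,[-0.008,0.019,0.62],0],
    [0.46,[-0.008,0.019,0.62],0],
    [0.46,[-0.008,0.019,0.62],0],
  ],
)

```text
time: 7.15
tool_pos: [0.5426, 0.1523, 0.1523]
tool_rot: [-0.0, 0.643, 0.766, -0.0]
contact_force: [0.4, -0.3, 0.8]
gripper_width: 0.731
grasp_force: 0.0
```

Request:
arm_command(
  moves=[
    [0.46,[0,0,0.1],0],
    [0.46,[0,0,0.2],0],
    [0.46,[0,0,0.3],0],
    [0.46,[0,0,0.38],0],
    [0.46,[0,0,0.42],0],
    [0.46,[0,0,0.42],0],
    [0.46,[0,0,0.42],0],
  ],
)

```text
time: 7.73
tool_pos: [0.5431, 0.1531, 0.0899]
tool_rot: [0.0, 0.643, 0.766, 0.0]
contact_force: [-0.2, -0.2, 0.7]
gripper_width: 0.732
grasp_force: 0.0
```

```bash
python3 - <<'E'
from h import *
togo([.5415,.1525,.085],9.9)
q=manip.grab_frame("scene");save(q,"g2.png",(320,100,460,240),4)
E
```

```text
t 7.73 pos [0.5431 0.1531 0.0899] yaw 10.0 z [ 0.001  0.    -1.   ] F [-0.2  -0.15  0.72] w 0.732 g 0.0
 shift [-0.002 -0.011  0.033] turn 0.0003
```

View pics/g2.png

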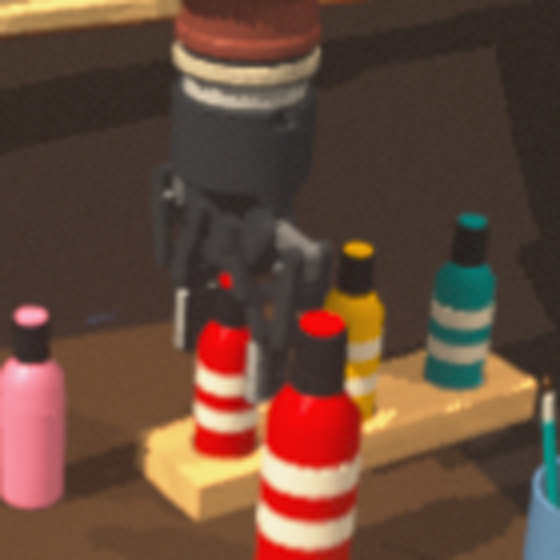

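The crimson bottle (crop ≈225,390) is between the fingers (185 and 260), and the yellow bottle is clear. I'll close.

Request:
arm_command(
  moves=[
    [0.46,[0,-0.01,0.03],0],
    [0.46,[0,-0.01,0.03],0],
    [-1,[0,-0.01,0.03],0],
    [-1,[0,-0.01,0.03],0],
    [-1,[0,-0.01,0.03],0],
    [-1,[0,-0.01,0.03],0],
    [-1,[0,-0.01,0.03],0],
    [-1,[0,-0.01,0.03],0],
    [-1,[0,-0.01,0.03],0],
    [-1,[0,-0.01,0.03],0],
  ],
)

```text
time: 8.62
tool_pos: [0.5413, 0.1529, 0.0851]
tool_rot: [0.0, 0.643, 0.766, 0.0]
contact_force: [-0.9, 0.6, 4.4]
gripper_width: 0.401
grasp_force: 60.2
```

Request:
arm_command(
  moves=[
    [-1,[0,0,-0.05],0],
    [-1,[0,0,-0.12],0],
    [-1,[0,0,-0.25],0],
    [-1,[0,0,-0.45],0],
    [-1,[0,0,-0.7],0],
    [-1,[0,0,-0.95],0],
    [-1,[0,0,-0.98],0],
    [-1,[0,0,-0.98],0],
    [-1,[0,0,-0.98],0],
  ],
)

```text
time: 9.37
tool_pos: [0.5407, 0.1528, 0.2314]
tool_rot: [-0.0, 0.643, 0.766, -0.0]
contact_force: [-0.4, -0.2, -1.8]
gripper_width: 0.407
grasp_force: 60.0
```

Request:
arm_command(
  moves=[
    [-1,[-0.1,-0.01,0],0],
    [-1,[-0.25,-0.02,0],0],
    [-1,[-0.45,-0.035,0],0],
    [-1,[-0.65,-0.05,0],0],
    [-1,[-0.82,-0.066,0],0],
    [-1,[-0.82,-0.066,0],0],
  ],
)

```text
time: 9.87
tool_pos: [0.5514, 0.0264, 0.2282]
tool_rot: [-0.002, 0.644, 0.765, -0.002]
contact_force: [-1.1, -0.0, -0.6]
gripper_width: 0.403
grasp_force: 59.9
```

Request:
arm_command(
  moves=[
    [-1,[-0.15,-0.01,0],0],
    [-1,[-0.35,-0.03,0],0],
    [-1,[-0.55,-0.045,0],0],
    [-1,[-0.75,-0.06,0],0],
    [-1,[-0.82,-0.066,0],0],
    [-1,[-0.82,-0.066,0],0],
  ],
)

```text
time: 10.37
tool_pos: [0.5634, -0.0942, 0.229]
tool_rot: [-0.002, 0.644, 0.765, -0.001]
contact_force: [0.3, -0.9, -1.5]
gripper_width: 0.403
grasp_force: 59.8
```

Request:
arm_command(
  moves=[
    [-1,[-0.15,-0.01,0],0],
    [-1,[-0.35,-0.03,0],0],
    [-1,[-0.55,-0.045,0],0],
    [-1,[-0.7,-0.055,0],0],
    [-1,[-0.8,-0.064,0],0],
    [-1,[-0.82,-0.066,0],0],
    [-1,[-0.82,-0.066,0],0],
    [-1,[-0.82,-0.066,0],0],
  ],
)

```text
time: 11.03
tool_pos: [0.5759, -0.2141, 0.2309]
tool_rot: [-0.001, 0.642, 0.767, 0.0]
contact_force: [-0.6, 1.6, -1.2]
gripper_width: 0.401
grasp_force: 59.8
```

```bash
python3 - <<'E'
from h import *
togo([.5747,-.216,.19],9.9)
q=manip.grab_frame("scene");save(q,"g3.png",(150,100,290,240),4)
s=manip.state()["tool_pos"]
B=np.array([s[0],s[1],s[2]-.073])
print("predicted bottle base/axis px in crop",(proj(q,[B,B+[0,0,.04],[.5747,-.216,.113]])-[150,100]+.5)*4)
E
```

```text
t 11.03 pos [ 0.5759 -0.2141  0.2309] yaw 10.1 z [-0.001  0.001 -1.   ] F [-0.55  1.57 -1.23] w 0.401 g 59.8
 shift [-0.011 -0.01   0.273] turn 0.0005
predicted bottle base/axis px in crop [[233.1772945  366.47495112]
 [221.87543221 290.27500294]
 [241.23728371 447.82564536]]
```

View pics/g3.png

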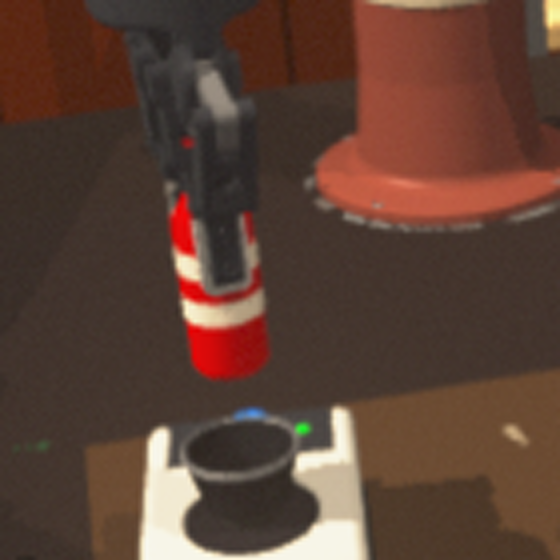

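The bottle hangs upright, with its base at crop ≈(230,364) and the cup rim at ≈(240,447). The camera offset on the bottle matches that on the cup, so the cup centre is ≈(0.5747, -0.215). I'll lower into it.

Request:
arm_command(
  moves=[
    [-1,[-0.005,-0.009,0.05],0],
    [-1,[-0.005,-0.009,0.15],0],
    [-1,[-0.005,-0.009,0.24],0],
    [-1,[-0.005,-0.009,0.3],0],
    [-1,[-0.005,-0.009,0.34],0],
    [-1,[-0.005,-0.009,0.37],0],
    [-1,[-0.005,-0.009,0.39],0],
    [-1,[-0.005,-0.009,0.39],0],
    [-1,[-0.005,-0.009,0.39],0],
  ],
)

```text
time: 11.83
tool_pos: [0.5751, -0.2168, 0.1734]
tool_rot: [0.0, 0.643, 0.766, 0.0]
contact_force: [0.0, 0.3, -0.8]
gripper_width: 0.401
grasp_force: 59.8
```

Request:
arm_command(
  moves=[
    [-1,[0,0,0.015],0],
    [-1,[0,0,0.03],0],
    [-1,[0,0,0.045],0],
    [-1,[0,0,0.06],0],
    [-1,[0,0,0.07],0],
    [-1,[0,0,0.08],0],
    [-1,[0,0,0.08],0],
    [-1,[0,0,0.08],0],
  ],
)

```text
time: 12.5
tool_pos: [0.5748, -0.2167, 0.1616]
tool_rot: [-0.0, 0.643, 0.766, -0.0]
contact_force: [-1.8, 0.9, 3.2]
gripper_width: 0.405
grasp_force: 60.2
```

Request:
arm_command(
  moves=[
    [-1,[0.01,0,0],0],
    [-1,[0.01,0,0.01],0],
    [-1,[0.01,0,0.02],0],
    [-1,[0.01,0,0.03],0],
    [-1,[0.01,0,0.035],0],
    [-1,[0.01,0,0.04],0],
    [-1,[0.01,0,0.04],0],
    [-1,[0.01,0,0.04],0],
  ],
)

```text
time: 13.17
tool_pos: [0.575, -0.2158, 0.1561]
tool_rot: [0.001, 0.643, 0.766, -0.0]
contact_force: [-2.8, -2.8, 6.3]
gripper_width: 0.403
grasp_force: 60.6
```

Request:
arm_command(
  moves=[
    [-1,[-0.006,-0.006,0.01],0],
    [-1,[-0.006,-0.006,0.02],0],
    [-1,[-0.006,-0.006,0.025],0],
    [-1,[-0.006,-0.006,0.03],0],
    [-1,[-0.006,-0.006,0.03],0],
    [-1,[-0.006,-0.006,0.03],0],
  ],
)

```text
time: 13.67
tool_pos: [0.5749, -0.2161, 0.1524]
tool_rot: [0.001, 0.643, 0.766, 0.001]
contact_force: [-1.4, 1.3, 8.7]
gripper_width: 0.404
grasp_force: 60.9
```

Request:
arm_command(
  moves=[
    [-1,[0,0,0.005],0],
    [-1,[0,0,0.01],0],
    [-1,[0,0,0.01],0],
    [-1,[0,0,0.01],0],
  ],
)

```text
time: 14.0
tool_pos: [0.575, -0.2162, 0.152]
tool_rot: [0.001, 0.643, 0.766, 0.001]
contact_force: [-4.3, 1.7, 13.0]
gripper_width: 0.397
grasp_force: 61.5
```

Request:
arm_command(
  moves=[
    [-1,[0,-0.004,0.005],0],
    [-1,[0,-0.004,0.01],0],
    [-1,[0,-0.004,0.01],0],
    [-1,[0,-0.004,0.01],0],
    [-1,[0,-0.004,0.01],0],
    [-1,[0,-0.004,0.01],0],
  ],
)

```text
time: 14.5
tool_pos: [0.575, -0.2163, 0.152]
tool_rot: [0.002, 0.643, 0.766, 0.001]
contact_force: [-3.9, 2.8, 17.8]
gripper_width: 0.406
grasp_force: 62.0
```

```bash
python3 - <<'E'
from h import *
togo([.5747,-.216,.152],9.9)
q=manip.grab_frame("scene");save(q,"g4.png",(150,100,290,240),4)
E
```

```text
t 14.5 pos [ 0.575  -0.2163  0.152 ] yaw 10.0 z [ 0.004 -0.    -1.   ] F [-3.95  2.8  17.84] w 0.406 g 62.0
 shift [ 0.002 -0.001 -0.   ] turn 0.0004
```

View pics/g4.png

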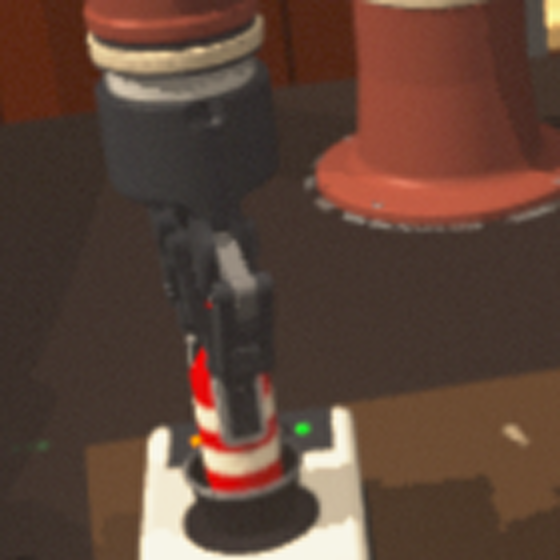

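The bottle is upright and central in the cup, and the rim has dropped (crop ≈240,447 → 243,470). The force of about 18 N means the cup is on its stop. Now I'll hold it there.

Request:
arm_command(
  moves=[
    [-1,[0,0,0],0],
    [-1,[0,0,0],0],
    [-1,[0,0,0],0],
    [-1,[0,0,0],0],
    [-1,[0,0,0],0],
    [-1,[0,0,0],0],
    [-1,[0,0,0],0],
    [-1,[0,0,0],0],
    [-1,[0,0,0],0],
    [-1,[0,0,0],0],
    [-1,[0,0,0],0],
    [-1,[0,0,0],0],
    [-1,[0,0,0],0],
    [-1,[0,0,0],0],
    [-1,[0,0,0],0],
    [-1,[0,0,0],0],
    [-1,[0,0,0],0],
    [-1,[0,0,0],0],
    [-1,[0,0,0],0],
    [-1,[0,0,0],0],
  ],
)

```text
time: 16.22
tool_pos: [0.575, -0.2163, 0.152]
tool_rot: [0.002, 0.643, 0.766, 0.001]
contact_force: [-4.7, 3.4, 17.6]
gripper_width: 0.401
grasp_force: 62.0
```

Request:
arm_command(
  moves=[
    [-1,[0,0,0],0],
    [-1,[0,0,0],0],
    [-1,[0,0,0],0],
    [-1,[0,0,0],0],
    [-1,[0,0,0],0],
    [-1,[0,0,0],0],
    [-1,[0,0,0],0],
    [-1,[0,0,0],0],
    [-1,[0,0,0],0],
    [-1,[0,0,0],0],
    [-1,[0,0,0],0],
    [-1,[0,0,0],0],
    [-1,[0,0,0],0],
    [-1,[0,0,0],0],
    [-1,[0,0,0],0],
    [-1,[0,0,0],0],
    [-1,[0,0,0],0],
    [-1,[0,0,0],0],
    [-1,[0,0,0],0],
    [-1,[0,0,0],0],
  ],
)

```text
time: 17.88
tool_pos: [0.575, -0.2163, 0.152]
tool_rot: [0.002, 0.643, 0.766, 0.001]
contact_force: [-4.9, 3.5, 17.9]
gripper_width: 0.4
grasp_force: 62.0
```

Request:
arm_command(
  moves=[
    [-1,[0,0,0],0],
    [-1,[0,0,0],0],
    [-1,[0,0,0],0],
    [-1,[0,0,0],0],
    [-1,[0,0,0],0],
    [-1,[0,0,0],0],
    [-1,[0,0,0],0],
    [-1,[0,0,0],0],
    [-1,[0,0,0],0],
    [-1,[0,0,0],0],
    [-1,[0,0,0],0],
    [-1,[0,0,0],0],
    [-1,[0,0,0],0],
    [-1,[0,0,0],0],
    [-1,[0,0,0],0],
    [-1,[0,0,0],0],
    [-1,[0,0,0],0],
    [-1,[0,0,0],0],
    [-1,[0,0,0],0],
    [-1,[0,0,0],0],
  ],
)

```text
time: 19.55
tool_pos: [0.575, -0.2163, 0.152]
tool_rot: [0.002, 0.643, 0.766, 0.001]
contact_force: [-5.0, 3.1, 18.1]
gripper_width: 0.404
grasp_force: 62.0
```

Request:
arm_command(
  moves=[
    [-1,[0,0,0],0],
    [-1,[0,0,0],0],
    [-1,[0,0,0],0],
    [-1,[0,0,0],0],
    [-1,[0,0,0],0],
    [-1,[0,0,0],0],
    [-1,[0,0,0],0],
    [-1,[0,0,0],0],
    [-1,[0,0,0],0],
    [-1,[0,0,0],0],
    [-1,[0,0,0],0],
    [-1,[0,0,0],0],
    [-1,[0,0,0],0],
    [-1,[0,0,0],0],
    [-1,[0,0,0],0],
    [-1,[0,0,0],0],
    [-1,[0,0,0],0],
    [-1,[0,0,0],0],
    [-1,[0,0,0],0],
    [-1,[0,0,0],0],
  ],
)

```text
time: 21.22
tool_pos: [0.5749, -0.2163, 0.1519]
tool_rot: [0.002, 0.643, 0.766, 0.001]
contact_force: [-5.8, 3.7, 17.3]
gripper_width: 0.405
grasp_force: 62.0
```

```bash
python3 -c "
from plant import manip
print(manip.job_done())"
```

```text
the job is handed in; nothing more can be done
None
```

I pressed the power key to its stop and let it come back up. The crimson bottle is now in the mixer cup, still gripped. It has been pushing the cup down at about 18 N for over 6 s, and the job is handed in; no verdict came back.

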